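# Bring the light sensor up to the calibration lamp

### The arm

A 7-joint arm with a two-finger parallel gripper is mounted at the origin on a cart in front of the work surface, level with it; the furniture and walls round the work are solid. World frame = base frame: x ahead of the robot, y to its left, z up, the work surface at z = 0. Lengths are in mm, angles in rad, forces in N, time in s.
With the tool pointing down it reaches from about 400 to 875 mm from the base axis. Payload 4.4 kg.
Tool frame: the origin (TCP) lies where the fingers leave the gripper's body, on its centre line; the fingertips stand 73 mm ahead of it and the grasp point (between the pads) lies 54 mm ahead of it; z points along the fingers, y is the line along which they close (so a half turn about z gives the same grasp; the last joint's range is limited). The gripper opens to 85 mm and grips with 20 to 120 N. Pads are 22 mm wide; open, the fingers measure 114 mm over their backs; the gripper's body (76 mm by 85 mm) begins 54 mm behind the grasp point. The pads swing forward as they close: fully open they stand 13 mm farther back than shut.
Start: joints at [-1.393, 0.628, 0.038, 1.517, -0.027, 0.996, -0.02], TCP at [156.882, 630.797, 303.913] pointing down, gripper open.
Joint ranges: [-3.06, 3.06], [-0.37, 2.12], [-1.25, 1.32], [0.18, 2.47], [-1.1, 4.24], [0.23, 1.98], [-2.94, 2.94]. Speed limits (rad/s): [2.57, 2.57, 3.14, 3.14, 3.14, 3.14, 3.14].

### API

Orientations are given as [roll, pitch, yaw] about the fixed x, y, z axes, in that order (R = Rz(yaw) Ry(pitch) Rx(roll)).
In Python, from cell import ctrl gives the robot as it stands.
- The arm moves only by the tool send_rows, never from a script. Its argument "rows" is a list that holds one entry, the list of rows, each a list of 6 numbers: the shift along the tool's x, y, z in cm, then the turn, a rotation vector about the tool's x, y, z in rad. In form: [[[tx, ty, tz, wx, wy, wz], ...]]. A call has 1 to 10 rows; each row is the pose to reach, as a shift and turn from the pose commanded when the call began, along the tool's axes at that moment; what a row does not reach only later rows make up. A row lasts 1/10 s, in which the tool goes at most 50 mm and 8.59 degrees, less where a joint would pass 70% of its speed; a pose out of reach is approached as far as the arm can. A call with a gripper value outside its range is refused whole. "grip" is the closure in counts, from 0 (fully open) to 255 (shut), set as the call begins (left out, the last holds). The fingers move at their own pace and stop on an object; the grip force is fixed at half the most. Time passes only in rows, so rows that repeat a pose let the fingers close. It gives the time, the measured TCP pose, the force, the opening and the grip force at its end, in the units of the state.
- ctrl.read_state(): the state, without advancing time (a new reading comes with each control period).
- ctrl.get_image(name): name is "scene" or "top"; returns a dict with "pixels" (384x512x3 uint8, red, green, blue), "fx", "fy", "cx", "cy" (pixels), "extrinsics" (4x4, takes a point from camera to world coordinates). Camera axes: x right, y up, looking along -z (the intrinsics and any distortion apply to the point x, -y, -z); pixel columns grow to the right and rows downward; lengths in mm; the calibration is good to about 2 mm. A picture is of the moment at which its call begins. There is no depth.
- ctrl.finish_job(): hands the job in; it is judged then, once.
The state is a dict: "clock": time; "qpos": joint angles; "qd": joint speeds; "tau": joint torques, N m; "eef_pos": TCP position; "tool_rot": TCP orientation; "force": force on the tool from outside, world axes, zero at the start; "torque": the same for the moment, N m; "width": finger opening in mm; "gripper_force": force on a finger pad.
Only numpy, scipy, OpenCV 4.12 (cv2) and the standard library are available. Lean on these libraries where they do the work, as an engineer would, in place of code of your own. Each camera call takes 0.05 s, during which the arm holds its last target. There are 200 camera calls.

### The job

Bring the light sensor up to the calibration lamp, using the fingertips only and picking nothing up: press the lock pad on the carriage down and, keeping it down all the way, push the carriage along the rail until it is fully home against the end stop beside the lamp house. Let the pad spring up so the carriage is locked there, and only then push the knob of the lamp's shutter lever away from you until the shutter is fully open. Leave the loose things round the bench where they are.

Things in the scene. Friction and masses are not known exactly. Their poses are not given: they have to be found in the camera images.
- bench_rail: Calibration bench, fixed on the worktop: aluminium rail 550 mm long, 80 mm wide, with a grey lamp house (92 mm across, top 157 mm up) on its right-hand end, at y = -271 to -171 mm. Origin on the worktop under the rail; y runs along the rail away from the lamp, x across it away from the robot, z up. All heights given below are above the worktop.
- carriage (a joint): Slide of the carriage along the rail, m: grows towards the lamp (along -y of bench_rail); 0.170 = against the end stop by the lamp house; starts at 0.01 to 0.07. The carriage is 92 mm across, 150 mm long. While locked, a spring brake holds it anywhere on the rail against a push of 15 N or more; with the lock pad down it runs freely (about 2 N of friction, plus 6 N per m/s).
- sensor_middle (a point): Middle of the steel light sensor, a tube 47 mm thick and 245 mm long that lies along the rail, strapped fast on the carriage: it cannot be taken off and needs no touching. Its top is 109 mm up, the straps 112 mm; its near side is 24 mm to the robot's side of the rail's middle line.
- lock_pad (a joint): Travel of the lock's release pad, m: about 0 when up (carriage locked), 0.006 when fully down (free). A spring pushes it up: it gives at about 4 N and is fully down, on a hard stop, at about 6 N. The brake lets go once the pad has moved 1.5 mm and grips again when the pad is let up.
- pad_top (a point): Centre of the top face of the release pad: flat ribbed steel, 30 mm across x by 42 mm along y, moving straight down; on a black housing (46 mm across x) on the robot's side of the carriage, 64 mm from the rail's middle line. 84 mm up when released, 11 mm proud of the housing. Moves with the carriage.
- finger_plate (a point): On the face of the finger plate, an upright aluminium plate on the lamp side of the pad, 8 mm thick, 46 mm wide across x, its top 116 mm up. Its face looks along +y of bench_rail and is 25 mm from the pad's middle; this point is 106 mm up. A finger holding the pad down pushes against this face, towards the lamp, to slide the carriage.
- shutter (a joint): Angle of the lamp's swing shutter, rad: 0 closed (disc before the window), 1.1 fully open, against its stop; starts at 0 to 0.12. The knob moves away from the robot as it opens. It stays where it is left; about 1 N at the knob moves it.
- shutter_knob (a point): Centre of the black ball knob (18 mm) on top of the shutter lever, a 6 mm steel rod, 70 mm from pivot to knob. Pivot at x = 0, y = -160 mm of bench_rail, 134.5 mm up; the lever swings in the upright x-z plane of bench_rail: closed it leans 0.55 rad towards the robot (knob at x = -37 mm, 194 mm up), open 0.55 rad away (x = +37 mm, 194 mm up).
- black_sensor: Bystander, loose, to be left alone: black logger tube lying on its side, 240x56x56 mm. Origin at the centre of its underside.
- sample_bottle: Bystander, loose, to be left alone: white sample bottle with white cap, 54 mm wide, 103 mm tall, upright. Origin at the centre of its underside.
- blue_vial: Bystander, loose, to be left alone: small capped vial with blue liquid, 34 mm wide, 58 mm tall, upright. Origin at the centre of its underside.
- slide_box: Bystander, loose, to be left alone: flat carton 65x100x18 mm. Origin at the centre of its underside.
- marker_pen: Bystander, loose, to be left alone: marker pen lying flat, 135 mm long, 17 mm thick. Origin at the centre of its underside.
- screwdriver: Bystander, loose, to be left alone: screwdriver lying flat, 190 mm long, 29 mm thick. Origin at the centre of its underside.

How it is judged:
By the outcome, as a careful person would: the job done as asked, in the order asked, and still so for the second after the job is handed in, with the robot touching nothing.
It also fails if it takes over 48 s, if anything falls off the work surface, if the arm or the gripper's body presses on something with over 40 N, if the wrist force passes 120 N, or if a joint passes its speed limit or range.

## Working session

There is one attempt and no reset: what is moved stays moved. The work goes in short steps, Python scripts to look and compute and a tool call to move; the robot and the scene stay as the last step left them, time stands still between calls to the robot, and variables do not carry over. Pictures are saved under pics/ and viewed, at most 10 in all, crops included, and the job is handed in when it is done.

Besides the shell and the picture viewer there is one more tool, called as name(argument=value, ...), one argument or row to a line, values as JSON. send_rows: Moves the arm, as the interface text tells. Its arguments: {"type":"object","properties":{"rows":{"type":"array","items":{"type":"array","items":{"type":"array","items":{"type":"number"}}}},"grip":{"type":"number"}},"required":["rows"]}

```bash
mkdir -p pics
python3 - <<'E'
from cell import ctrl
import cv2,numpy as np
for n in("scene","top"):
    d=ctrl.get_image(n); cv2.imwrite(f"pics/{n}0.png",cv2.resize(d["pixels"][:,:,::-1],(800,600),interpolation=cv2.INTER_CUBIC))
    print(n,d["fx"],d["fy"],d["cx"],d["cy"],[k for k in d],np.round(d["extrinsics"],3).tolist())
print(ctrl.read_state())
E
```

```text
scene 369.00820652073674 369.00820652073674 255.9952612518776 191.10040405867798 ['pixels', 'fx', 'fy', 'cx', 'cy', 'extrinsics'] [[0.902, 0.328, -0.282, 325.698], [-0.432, 0.654, -0.622, -341.334], [-0.02, 0.682, 0.731, 746.752], [0.0, 0.0, 0.0, 1.0]]
top 454.1875499216093 454.1875499216093 260.91244438951577 191.06988991217148 ['pixels', 'fx', 'fy', 'cx', 'cy', 'extrinsics'] [[0.006, 0.991, -0.136, 445.767], [-1.0, 0.004, -0.019, 153.042], [-0.018, 0.136, 0.991, 1024.239], [0.0, 0.0, 0.0, 1.0]]
{'clock': 0.1, 'qpos': array([-1.39279752,  0.6292333 ,  0.0384611 ,  1.51823589, -0.02699219,
        0.99629679, -0.0199492 ]), 'qd': array([-0.00178806,  0.00013987,  0.00013404, -0.00236829,  0.00030511,
       -0.00079462, -0.00015423]), 'tau': array([ 3.31611162e-03, -5.64530897e+01,  1.23085476e+00, -1.93975282e+01,
        1.13838600e-02,  5.38696186e-03, -1.40870594e-05]), 'eef_pos': array([156.78163752, 630.37701989, 303.10468917]), 'tool_rot': array([-3.13993800e+00,  3.08250003e-05,  2.89783642e+00]), 'force': array([-0.75853428, -0.22658153, -0.34830684]), 'torque': array([-0.00145106, -0.00948983, -0.02630538]), 'gripper_force': 0.0, 'width': 85.64325460604985}
```

View pics/scene0.png

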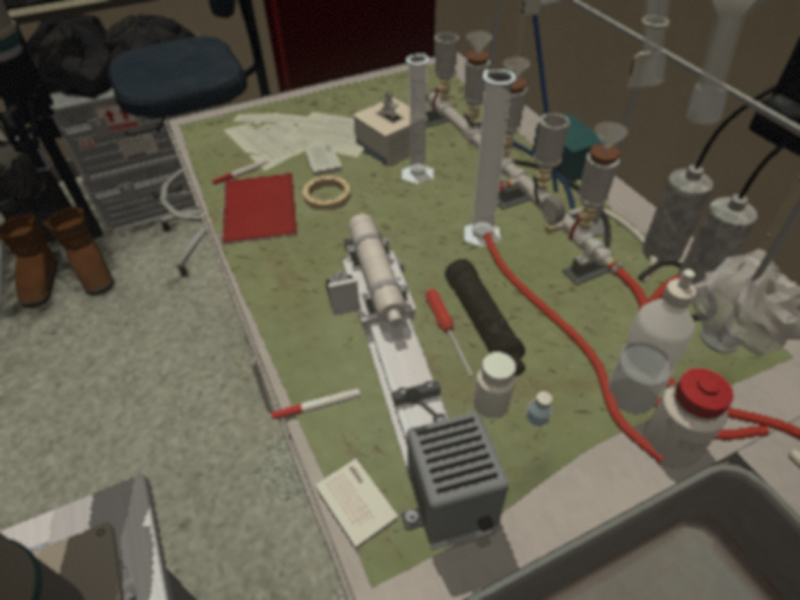

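View pics/top0.png

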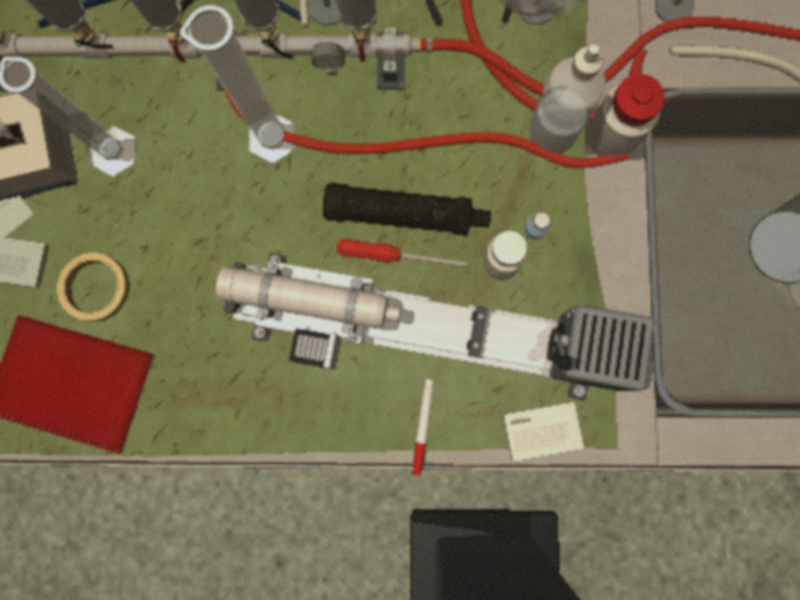

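The top view shows the bench running left to right: lamp house at about (612,348), pad at (312,347), tube from (220,282) to (400,312). The pen lies at (423,425), well clear of the rail. I'll enlarge to read the features more closely.

Run:
```python
import cv2
from cell import ctrl
p=ctrl.get_image("top")["pixels"][:,:,::-1]
a=cv2.resize(p[155:255,130:290],(800,500),interpolation=cv2.INTER_CUBIC)
b=cv2.resize(p[175:275,280:440],(800,500),interpolation=cv2.INTER_CUBIC)
cv2.imwrite("pics/a.png",a);cv2.imwrite("pics/b.png",b)
```

```text
(no output)
```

View pics/a.png

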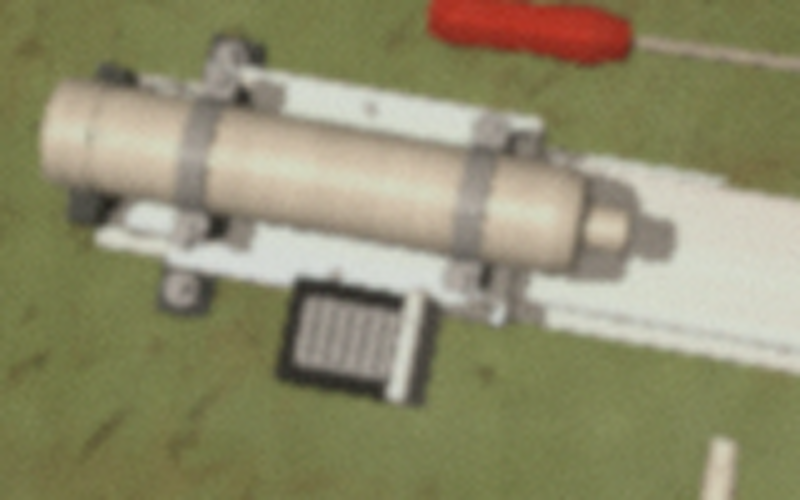

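View pics/b.png

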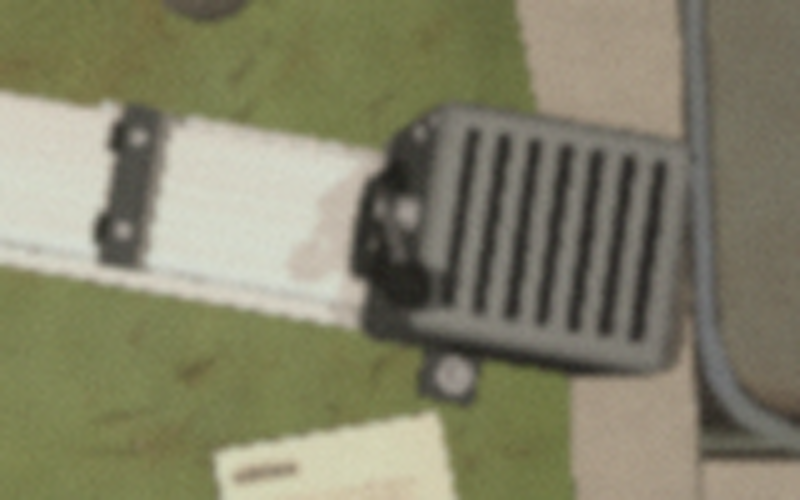

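Crop a: pad corners are near (303,296), (400,305), (390,375) and (292,366), the plate top is centred at (408,347), and the tube axis runs (45,130) to (582,218). Crop b: lamp top corners are near (447,103), (690,145), (668,372) and (408,332), and the knob is at (402,283). The shutter looks near closed. Next I'll fit the bench pose.

```bash
cat > h.py <<'E'
import numpy as np
from cell import ctrl
from scipy.optimize import least_squares
from scipy.spatial.transform import Rotation as R
def proj(d,P):
    E=d["extrinsics"]; c=(np.atleast_2d(P)-E[:3,3])@E[:3,:3]
    return np.c_[d["cx"]+d["fx"]*c[:,0]/-c[:,2], d["cy"]-d["fy"]*c[:,1]/-c[:,2]]
def b2w(p,B):
    c,s=np.cos(B[2]),np.sin(B[2]); p=np.atleast_2d(p).astype(float)
    return np.c_[B[0]+c*p[:,0]-s*p[:,1],B[1]+s*p[:,0]+c*p[:,1],p[:,2]]
def w2tool(w,st):  # world delta mm -> tool cm
    return R.from_euler('xyz',st["tool_rot"]).inv().apply(w)/10
E
python3 - <<'E'
from h import *
d=ctrl.get_image("top")
A=lambda u,v:((u+.5)/5-.5+130,(v+.5)/5-.5+155)
Bc=lambda u,v:((u+.5)/5-.5+280,(v+.5)/5-.5+175)
pix=np.array([A(303,296),A(400,305),A(390,375),A(292,366),A(408,347),A(45,130),A(582,218),Bc(447,103),Bc(690,145),Bc(668,372),Bc(408,332),Bc(402,283)])
def model(q):
    x,y,w,py,ty,sh=q   # py: pad y in bench, ty: tube middle y
    a=-.55+sh
    pts=[(-49,py+21,84),(-49,py-21,84),(-79,py-21,84),(-79,py+21,84),(-64,py-29,116),(0,ty+122,88),(0,ty-122,88),
     (46,-171,157),(46,-271,157),(-46,-271,157),(-46,-171,157),(70*np.sin(a),-160,134.5+70*np.cos(a))]
    return proj(d,b2w(pts,(x,y,w)))
f=lambda q:(model(q)-pix).ravel()
s=least_squares(f,[450,100,-.1,150,150,.05],loss='soft_l1',x_scale=[100,100,.1,100,100,.1])
np.set_printoptions(suppress=True,precision=2)
print(s.x); print(f(s.x).reshape(-1,2))
B=s.x[:3];py=s.x[3]
for n,p in dict(pad=(-64,py,84),plate=(-64,py-25,106),knob=(-37,-160,194),knobopen=(37,-160,194),lampc=(0,-221,157)).items(): print(n,b2w(p,B))
np.save("fit.npy",s.x)
E
```

```text
[545.77 140.6   -0.18 149.67 178.33   0.08]
[[ 0.35 -0.52]
 [ 0.69  1.33]
 [-0.17  1.56]
 [-0.38 -0.32]
 [-0.53 -0.27]
 [-3.96 -1.51]
 [ 2.76  1.69]
 [-1.01 -1.74]
 [ 2.43 -0.8 ]
 [ 0.16  1.61]
 [-0.57 -0.1 ]
 [ 0.23  0.06]]
pad [[509.13 299.19  84.  ]]
plate [[504.73 274.59 106.  ]]
knob [[481.17 -10.39 194.  ]]
knobopen [[554.01 -23.42 194.  ]]
lampc [[506.85 -76.95 157.  ]]
```

```bash
cat >> h.py <<'E'
def goto(tip,yaw,n=""):
    """tool-frame shift (cm) and turn to put shut fingertips at tip (world mm), tool down"""
    s=ctrl.read_state(); T=R.from_euler('xyz',s["tool_rot"])
    G=R.from_euler('xyz',[np.pi,0,yaw]); t=np.array(tip)+[0,0,73]-s["eef_pos"]
    print(n,"shift cm",np.round(T.inv().apply(t)/10,2),"turn",np.round((T.inv()*G).as_rotvec(),3))
E
python3 - <<'E'
from h import *
d=ctrl.get_image("top"); d2=ctrl.get_image("scene")
A=lambda u,v:((u+.5)/5-.5+130,(v+.5)/5-.5+155)
Bc=lambda u,v:((u+.5)/5-.5+280,(v+.5)/5-.5+175)
pix=np.array([A(347,336),A(408,347),A(45,131),A(578,222),Bc(447,103),Bc(690,145),Bc(668,372),Bc(408,332),Bc(402,283)])
def model(q):
    x,y,w,py,t1,t2,sh=q; a=-.55+sh
    return proj(d,b2w([(-64,py,84),(-64,py-29,116),(0,t1,88),(0,t2,88),
     (44,-171,157),(44,-271,157),(-44,-271,157),(-44,-171,157),(70*np.sin(a),-160,134.5+70*np.cos(a))],(x,y,w)))
f=lambda q:(model(q)-pix).ravel()
s=least_squares(f,[545,140,-.18,150,300,60,.05],x_scale=[100,100,.1,100,100,100,.1])
np.set_printoptions(suppress=True,precision=2)
print(s.x); print(f(s.x).reshape(-1,2))
B=s.x[:3];py=s.x[3]; np.save("fit.npy",s.x)
print("scene px(800): pad,plate,knob",proj(d2,b2w([(-64,py,84),(-64,py-29,116),(-37,-160,194),(-46,-171,157),(46,-171,157)],B))*800/512)
pad=b2w((-64,py-8,150),B)[0]; print(pad)
goto(pad,np.pi/2+B[2])
E
```

```text
[545.37 141.09  -0.18 148.75 290.95  63.54   0.09]
[[ 0.17  0.75]
 [-0.32  0.08]
 [ 0.1  -0.58]
 [-0.09  0.49]
 [-1.43 -0.62]
 [ 2.03  0.28]
 [ 0.1   0.61]
 [-0.62 -1.03]
 [ 0.04  0.01]]
scene px(800): pad,plate,knob [[339.18 282.36]
 [340.88 280.62]
 [406.97 395.13]
 [402.5  422.39]
 [476.77 403.48]]
[507.   290.87 150.  ]
 shift cm [-42.18 -24.51   8.07] turn [-0.   0.   1.5]
```

send_rows(
  rows=[
    [[-4.2, -2.4, 0, 0, 0, 0.15], [-8.4, -4.9, 0, 0, 0, 0.3], [-12.6, -7.3, 0, 0, 0, 0.45], [-16.8, -9.8, 0, 0, 0, 0.6], [-21, -12.2, 0, 0, 0, 0.75], [-25.2, -14.7, 0, 0, 0, 0.9], [-29.4, -17.1, 1, 0, 0, 1.05], [-33.6, -19.6, 3, 0, 0, 1.2], [-38, -22, 4, 0, 0, 1.35], [-42.2, -24.5, 5, 0, 0, 1.5]],
  ],
  grip=255,
)

```text
clock: 1.3
eef_pos: [505.7, 292.7, 254.2]
tool_rot: [-3.142, -0.0, 1.392]
force: [0.6, 0.8, -0.3]
width: -0.0
gripper_force: 0.0
```

Run:
```python
from h import *
import cv2
q=np.load("fit.npy");B=q[:3];py=q[3]
s=ctrl.read_state();print(s["clock"],s["eef_pos"],s["tool_rot"],s["force"],s["width"])
tip=s["eef_pos"]+R.from_euler('xyz',s["tool_rot"]).apply([0,0,73])
out=[]
P=np.vstack([b2w([(-64,py,84),(-64,py-29,116),(-46,-171,157),(46,-171,157),(-46,-271,157),(46,-271,157)],B),tip])
for n,(r,c) in dict(scene=(130,190),top=(150,140)).items():
    d=ctrl.get_image(n); h,w=(230,150) if n=="scene" else (120,290)
    k=2.6 if n=="scene" else 2.7
    r,c=r,c
    im=cv2.resize(d["pixels"][r:r+h,c:c+w,::-1],None,fx=k,fy=k,interpolation=cv2.INTER_CUBIC)
    for p in proj(d,P): cv2.circle(im,(int((p[0]-c+.5)*k),int((p[1]-r+.5)*k)),2,(255,0,255),-1)
    if n=="scene": cv2.imwrite("pics/s1.png",im)
    out.append(im)
H=max(o.shape[0] for o in out)
a=out[0];b=out[1]; 
im=np.zeros((600,800,3),np.uint8); a=a[:598]
k=(800-a.shape[1])/b.shape[1]; b=cv2.resize(b,None,fx=k,fy=k)
im[:a.shape[0],:a.shape[1]]=a; im[:b.shape[0],a.shape[1]:a.shape[1]+b.shape[1]]=b
cv2.imwrite("pics/ov1.png",im)
```

```text
1.3 [505.68162628 292.65950117 254.20493976] [-3.14153765e+00 -3.94035602e-04  1.39235149e+00] [ 0.57038999  0.77941886 -0.34774508] -0.027667436871445145
```

View pics/ov1.png

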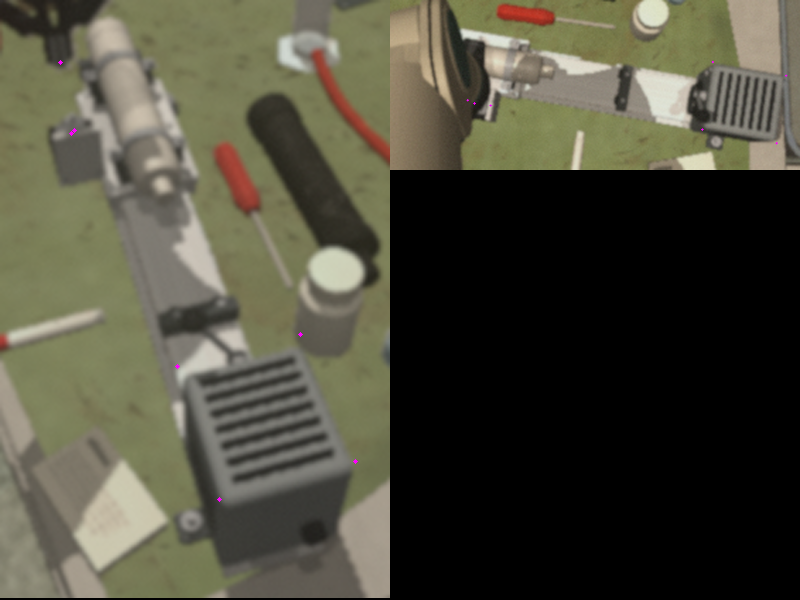

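The overlay agrees with the fit to within a few mm: fingertip marker on the real tip at (60,62), plate at (73,131) against an actual (75,124). Descending towards the pad.

send_rows(
  rows=[
    [[0, -0.1, 3, 0, 0, 0], [0, -0.1, 5.5, 0, 0, 0], [0, -0.1, 7, 0, 0, 0], [0, -0.1, 7.8, 0, 0, 0], [0, -0.1, 8.2, 0, 0, 0], [0, -0.1, 8.2, 0, 0, 0]],
  ],
)

```text
clock: 2.0
eef_pos: [503.7, 294.1, 172.7]
tool_rot: [3.142, -0.0, 1.398]
force: [0.3, 0.4, 0.3]
width: 0.3
gripper_force: 0.0
```

Run:
```python
from h import *
import cv2
s=ctrl.read_state();print(s["eef_pos"],s["force"])
d=ctrl.get_image("scene");p=d["pixels"][140:220,185:275,::-1]
t=ctrl.get_image("top")["pixels"][185:245,170:240,::-1]
a=cv2.resize(p,None,fx=5,fy=5,interpolation=cv2.INTER_CUBIC);b=cv2.resize(t,None,fx=5,fy=5,interpolation=cv2.INTER_CUBIC)
im=np.zeros((400,800,3),np.uint8);im[:400,:450]=a;im[:300,450:]=b
cv2.imwrite("pics/c.png",im)
```

```text
[503.70789241 294.05497255 172.71345406] [0.30761232 0.35475168 0.31354791]
```

View pics/c.png

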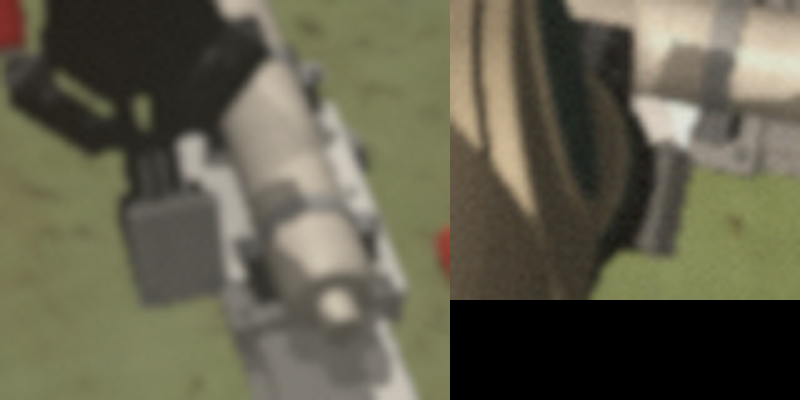

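The closed fingers at (160,175) are just behind the finger plate at (170,250), about 4 mm towards the robot from its centre. I'll correct by 4 mm and press down.

send_rows(
  rows=[
    [[0, 0.4, 0.5, 0, 0, 0], [0, 0.4, 1.0, 0, 0, 0], [0, 0.4, 1.3, 0, 0, 0], [0, 0.4, 1.6, 0, 0, 0], [0, 0.4, 1.8, 0, 0, 0], [0, 0.4, 2.0, 0, 0, 0], [0, 0.4, 2.2, 0, 0, 0], [0, 0.4, 2.2, 0, 0, 0]],
  ],
)

```text
clock: 2.9
eef_pos: [507.5, 293.2, 150.9]
tool_rot: [-3.141, -0.0, 1.398]
force: [-1.4, -0.5, 4.2]
width: -0.1
gripper_force: 2.7
```

send_rows(
  rows=[
    [[0, 0, 0.2, 0, 0, 0], [0, 0, 0.4, 0, 0, 0], [0, 0, 0.4, 0, 0, 0]],
  ],
)

```text
clock: 3.2
eef_pos: [507.9, 295.1, 150.4]
tool_rot: [3.141, -0.005, 1.398]
force: [-8.7, 1.0, 29.7]
width: 0.2
gripper_force: 14.9
```

send_rows(
  rows=[
    [[-0.2, 0, -0.1, 0, 0, 0], [-0.5, 0, -0.2, 0, 0, 0], [-0.8, 0, -0.2, 0, 0, 0], [-1.1, 0, -0.2, 0, 0, 0], [-1.6, 0, -0.2, 0, 0, 0], [-2.2, 0, -0.2, 0, 0, 0], [-2.8, 0, -0.2, 0, 0, 0], [-3.4, 0, -0.2, 0, 0, 0], [-4.0, 0, -0.2, 0, 0, 0]],
  ],
)

```text
clock: 4.1
eef_pos: [500.8, 255.7, 150.6]
tool_rot: [3.141, -0.004, 1.399]
force: [-3.7, 2.3, 16.3]
width: 0.3
gripper_force: 8.1
```

send_rows(
  rows=[
    [[-0.6, 0, 0, 0, 0, 0], [-1.3, 0, 0, 0, 0, 0], [-2.0, 0, 0, 0, 0, 0], [-2.7, 0, 0, 0, 0, 0], [-3.4, 0, 0, 0, 0, 0], [-4.1, 0, 0, 0, 0, 0], [-4.8, 0, 0, 0, 0, 0], [-5.5, 0, 0, 0, 0, 0], [-6.0, 0, 0, 0, 0, 0]],
  ],
)

```text
clock: 5.0
eef_pos: [490.3, 195.9, 150.5]
tool_rot: [3.142, -0.003, 1.398]
force: [-3.7, 2.9, 19.0]
width: 0.2
gripper_force: 9.5
```

Run:
```python
from h import *
import cv2
s=ctrl.read_state();print(s["eef_pos"],s["force"])
p=ctrl.get_image("scene")["pixels"][130:290,180:320,::-1]
t=ctrl.get_image("top")["pixels"][165:245,170:370,::-1]
a=cv2.resize(p,None,fx=3,fy=3,interpolation=cv2.INTER_CUBIC);b=cv2.resize(t,(380,152),interpolation=cv2.INTER_CUBIC)
im=np.zeros((480,800,3),np.uint8);im[:480,:420]=a;im[:152,420:]=b
cv2.imwrite("pics/d.png",im)
```

```text
[490.3077293  195.87227924 150.53746046] [-3.66940442  2.88209822 19.00718779]
```

View pics/d.png

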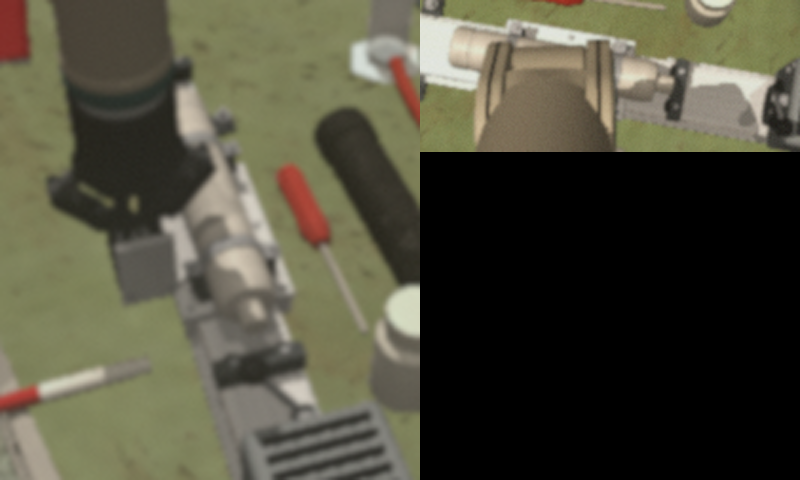

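The carriage moves with the finger. Its front edge at (200,325) is about 30 mm from the end stop at (225,370). I'll continue more slowly.

send_rows(
  rows=[
    [[-0.5, 0, 0, 0, 0, 0], [-1.0, 0, 0, 0, 0, 0], [-1.5, 0, 0, 0, 0, 0], [-2.0, 0, 0, 0, 0, 0], [-2.4, 0, 0, 0, 0, 0], [-2.7, 0, 0, 0, 0, 0], [-2.7, 0, 0, 0, 0, 0]],
  ],
)

```text
clock: 5.8
eef_pos: [485.5, 168.7, 150.5]
tool_rot: [-3.141, -0.002, 1.398]
force: [-4.6, 0.0, 20.8]
width: -0.0
gripper_force: 10.6
```

send_rows(
  rows=[
    [[-0.3, 0, 0, 0, 0, 0], [-0.6, 0, 0, 0, 0, 0], [-0.9, 0, 0, 0, 0, 0], [-1.2, 0, 0, 0, 0, 0], [-1.5, 0, 0, 0, 0, 0]],
  ],
)

```text
clock: 6.3
eef_pos: [483.0, 154.8, 150.5]
tool_rot: [-3.142, -0.003, 1.399]
force: [-5.0, 2.5, 21.4]
width: 0.0
gripper_force: 10.5
```

send_rows(
  rows=[
    [[-0.3, 0, 0, 0, 0, 0], [-0.6, 0, 0, 0, 0, 0], [-0.9, 0, 0, 0, 0, 0], [-1.2, 0, 0, 0, 0, 0], [-1.5, 0, 0, 0, 0, 0]],
  ],
)

```text
clock: 6.8
eef_pos: [482.4, 144.2, 150.5]
tool_rot: [3.138, -0.009, 1.402]
force: [-0.1, 18.9, 12.2]
width: 0.1
gripper_force: 13.2
```

send_rows(
  rows=[
    [[-0.1, 0, 0.1, 0, 0, 0], [-0.1, 0, 0.1, 0, 0, 0], [-0.1, 0, 0.1, 0, 0, 0]],
  ],
)

```text
clock: 7.1
eef_pos: [482.4, 144.1, 150.4]
tool_rot: [3.138, -0.01, 1.403]
force: [-2.6, 14.2, 24.0]
width: -0.1
gripper_force: 15.9
```

Run:
```python
from h import *
import cv2
s=ctrl.read_state();print(s["eef_pos"],s["force"])
q=np.load("fit.npy");B=q[:3]
c,sn=np.cos(B[2]),np.sin(B[2]);dd=s["eef_pos"][:2]-B[:2];print("tip in bench",c*dd[0]+sn*dd[1],-sn*dd[0]+c*dd[1])
p=ctrl.get_image("scene")["pixels"][190:290,210:330,::-1]
cv2.imwrite("pics/e.png",cv2.resize(p,None,fx=5,fy=5,interpolation=cv2.INTER_CUBIC))
```

```text
[482.38552033 144.1443903  150.44895033] [-2.56394221 14.160405   23.99085702]
tip in bench -62.54816690080491 -8.015685140525228
```

View pics/e.png

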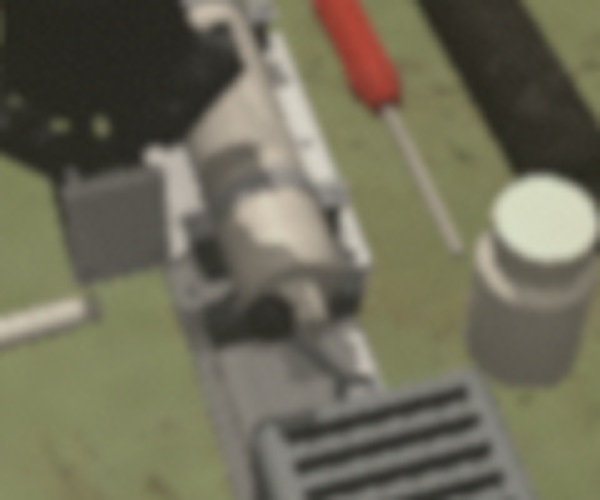

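The carriage is against the end-stop bracket at (220,310), and the force confirms it. I'll let the pad up while keeping the light push, then back away.

send_rows(
  rows=[
    [[0, 0, -0.4, 0, 0, 0], [0, 0, -0.8, 0, 0, 0], [0, 0, -1.2, 0, 0, 0], [0, 0, -1.6, 0, 0, 0], [0.5, 0, -1.8, 0, 0, 0], [1.0, 0, -2.2, 0, 0, 0], [1.2, 0, -4.5, 0, 0, 0], [1.2, 0, -8.5, 0, 0, 0], [1.2, 0, -13, 0, 0, 0], [1.2, 0, -15, 0, 0, 0]],
  ],
)

```text
clock: 8.15
eef_pos: [483.7, 148.8, 301.2]
tool_rot: [3.137, -0.002, 1.396]
force: [0.4, -0.5, 0.1]
width: -0.2
gripper_force: 0.0
```

Run:
```python
from h import *
s=ctrl.read_state();print(s["eef_pos"],s["force"])
q=np.load("fit.npy");B=q[:3]
for n,p in dict(above=(-75,-160,235),start=(-75,-160,188),touch=(-60,-160,188),end=(14,-160,188)).items():
    w=b2w(p,B)[0]; print(w); goto(w,np.pi/2+B[2],n)
```

```text
[483.71346487 148.77391948 301.18449959] [ 0.39330043 -0.46704595  0.07145482]
[443.52329016  -3.31410277 235.        ]
above shift cm [-15.67  -1.31  -0.72] turn [ 0.005 -0.002  0.001]
[443.52329016  -3.31410277 188.        ]
start shift cm [-15.68  -1.34   3.98] turn [ 0.005 -0.002  0.001]
[458.29172242  -5.9396329  188.        ]
touch shift cm [-15.68   0.16   3.99] turn [ 0.005 -0.002  0.001]
[531.14932159 -18.89224824 188.        ]
end shift cm [-15.7    7.56   4.02] turn [ 0.005 -0.002  0.001]
```

send_rows(
  rows=[
    [[-4, -0.6, -0.5, 0, 0, 0], [-8, -1.2, -0.5, 0, 0, 0], [-12, -1.3, -0.5, 0, 0, 0], [-15.7, -1.3, 0, 0, 0, 0], [-15.7, -1.3, 2, 0, 0, 0], [-15.7, -1.3, 3.8, 0, 0, 0], [-15.7, -1.3, 3.8, 0, 0, 0]],
  ],
)

```text
clock: 8.85
eef_pos: [441.1, -3.7, 258.3]
tool_rot: [-3.137, 0.001, 1.396]
force: [-0.5, -0.8, -0.9]
width: -0.0
gripper_force: 0.0
```

Run:
```python
from h import *
import cv2
s=ctrl.read_state();print(s["eef_pos"],s["force"])
q=np.load("fit.npy");B=q[:3]
goto(b2w((14,-160,188),B)[0],np.pi/2+B[2])
p=ctrl.get_image("scene")["pixels"][180:330,180:340,::-1]
t=ctrl.get_image("top")["pixels"][165:265,170:430,::-1]
a=cv2.resize(p,None,fx=3,fy=3,interpolation=cv2.INTER_CUBIC);b=cv2.resize(t,(320,123))
im=np.zeros((450,800,3),np.uint8);im[:,:480]=a;im[:123,480:]=b
cv2.imwrite("pics/f.png",im)
```

```text
[441.07024327  -3.74878325 258.29860586] [-0.45761812 -0.79742531 -0.92456073]
 shift cm [ 0.08  9.13 -0.31] turn [-0.004  0.001  0.001]
```

View pics/f.png

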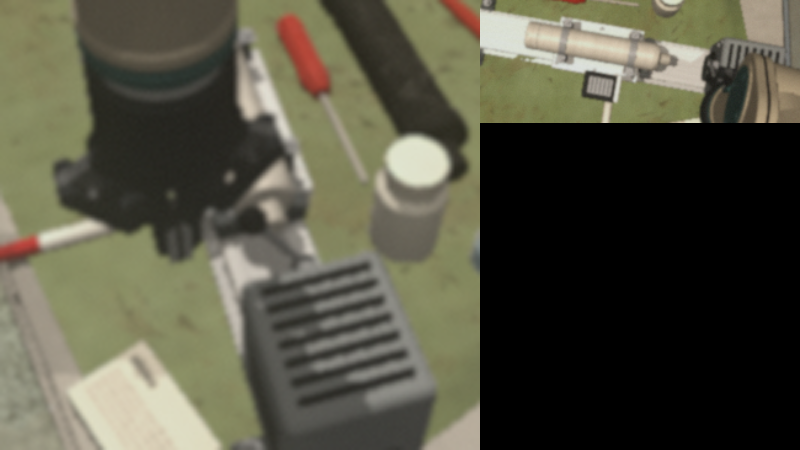

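The fingertip at (180,250) stands robot-side of the black knob at (255,217), in line with it. The carriage stayed home. Pushing the knob away.

send_rows(
  rows=[
    [[0, 1.0, 0, 0, 0, 0], [0, 2.0, 0, 0, 0, 0], [0, 2.8, 0, 0, 0, 0], [0, 3.6, 0, 0, 0, 0], [0, 4.4, 0, 0, 0, 0], [0, 5.2, 0, 0, 0, 0], [0, 6.0, 0, 0, 0, 0], [0, 6.7, 0, 0, 0, 0], [0, 7.4, 0, 0, 0, 0], [0, 8.0, 0, 0, 0, 0]],
  ],
)

```text
clock: 9.95
eef_pos: [521.8, -16.9, 259.4]
tool_rot: [-3.141, 0.0, 1.398]
force: [-1.4, 0.5, -0.3]
width: 0.4
gripper_force: 0.5
```

send_rows(
  rows=[
    [[0, 0.4, 0, 0, 0, 0], [0, 0.8, 0, 0, 0, 0], [0, 1.1, 0, 0, 0, 0], [0, 1.4, 0, 0, 0, 0], [0, 1.4, 0, 0, 0, 0]],
  ],
)

```text
clock: 10.45
eef_pos: [534.3, -19.0, 259.5]
tool_rot: [-3.139, -0.0, 1.398]
force: [-4.7, 0.8, 2.0]
width: 0.1
gripper_force: 2.4
```

send_rows(
  rows=[
    [[0, 0.2, 0, 0, 0, 0], [0, 0.3, 0, 0, 0, 0], [0, 0.3, 0, 0, 0, 0]],
  ],
)

```text
clock: 10.75
eef_pos: [535.0, -19.2, 259.2]
tool_rot: [-3.134, -0.0, 1.398]
force: [-8.7, 1.1, 4.5]
width: 0.1
gripper_force: 5.6
```

send_rows(
  rows=[
    [[0, -0.5, 0, 0, 0, 0], [0, -2, 0, 0, 0, 0], [0, -5, 0, 0, 0, 0], [0, -8, 0, 0, 0, 0], [4, -9, -4, 0, 0, 0], [8, -9, -8, 0, 0, 0], [12, -9, -10, 0, 0, 0], [16, -9, -10, 0, 0, 0], [20, -9, -10, 0, 0, 0], [24, -9, -10, 0, 0, 0]],
  ],
)

```text
clock: 11.75
eef_pos: [491.8, 234.6, 360.7]
tool_rot: [3.138, -0.003, 1.399]
force: [0.6, -0.2, 0.8]
width: 0.1
gripper_force: 0.0
```

send_rows(
  rows=[
    [[4, -1, 0, 0, 0, 0], [8, -2, 0, 0, 0, 0], [12, -2, 0, 0, 0, 0], [12, -2, 0, 0, 0, 0]],
  ],
)

```text
clock: 12.15
eef_pos: [491.2, 361.5, 359.2]
tool_rot: [3.14, -0.006, 1.407]
force: [-0.7, 0.4, -1.0]
width: 0.3
gripper_force: 0.0
```

Run:
```python
from h import *
import cv2
s=ctrl.read_state();print(s["clock"],s["eef_pos"],s["force"])
q=np.load("fit.npy");B=q[:3];d=ctrl.get_image("top")
print("knob open px",(proj(d,b2w((36.6,-160,194),B))-[230,160])*4)
p=ctrl.get_image("scene")["pixels"][150:290,210:330,::-1]
t=d["pixels"][160:260,230:430,::-1]
a=cv2.resize(p,None,fx=2,fy=2,interpolation=cv2.INTER_CUBIC);b=cv2.resize(t,(800,400),interpolation=cv2.INTER_CUBIC)
im=np.zeros((600,800,3),np.uint8);im[:400]=b;im[400:,:240]=a[80:];im[400:,300:700]=cv2.resize(d["pixels"][:,:,::-1],(400,300))[:200]
cv2.imwrite("pics/g.png",im)
```

```text
12.15 [491.16092701 361.48343296 359.16681587] [-0.68680334  0.44397978 -0.98962289]
knob open px [[541.34323667 139.46898919]]
```

View pics/g.png

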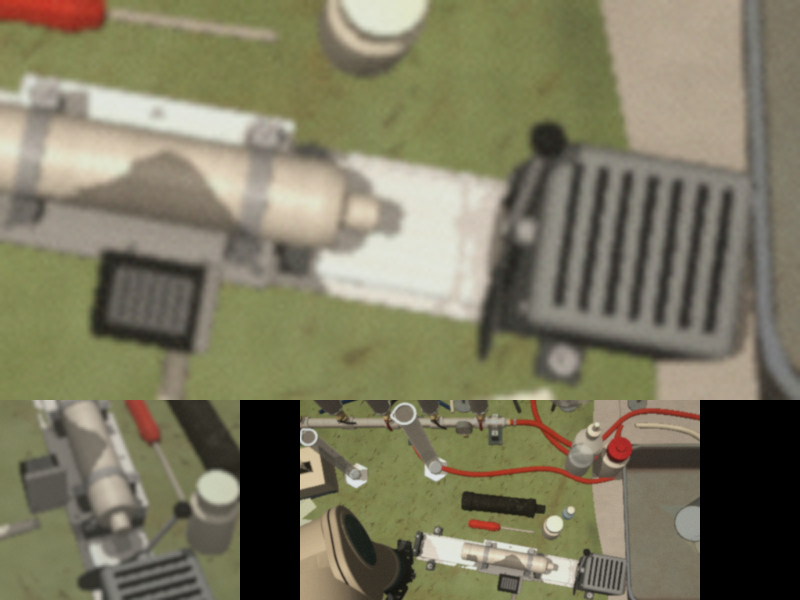

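The knob at (547,138) matches its predicted open position of (541,139). The carriage sits at the stop with the pad released, and nothing loose has moved. Handing in.

```bash
python3 -c "
from cell import ctrl
print(ctrl.finish_job())"
```

```text
the job is handed in; nothing more can be done
None
```

I handed the job in at about 12 s on the robot's clock: the carriage is home against the end stop with the pad let up, and the shutter was then pushed open to its stop. The push forces and the last camera pictures agree with this, and the loose things seen there had not moved, but the hand-in gave no verdict.

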